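# Swing a binder's batten into line on the casing-in jig

### The job

Slide the loose batten, while it still lies askew, until its V-shaped end is pressed lightly against the steel post of the jig. Keeping the V on the post all the way, swing the batten round the post until its side meets the stop's nose, and press it firmly but gently home, nose pushed fully in, against post and stop together. Then let go, leaving it touching the nose, and leave the jar, book and cup where they are.

Things in the scene. Friction and masses are not known exactly. Their poses are not given: they have to be found in the camera images.
- jig: Casing-in jig fixed to the bench: plywood board 320 (x) x 340 (y) x 15 mm thick. Origin: centre of its underside, on the bench; z up. The post stands at x +70, y -120 mm of it. Home, the batten lies along the jig's y axis, free end to +y, give or take 0.14 rad as the stop's nose is set.
- post: Fixed upright steel post of the jig, 16 mm diameter, 40 mm tall. Origin: on its axis at the board's top. Rigid; a push of over 20 N on it would loosen it.
- stop: Hardwood stop block of the jig, 34 mm tall, with a round steel nose (14 mm thick, axis 16 mm up) toward the jig's -x. Origin: at the board's top, below the nose's tip at its middle setting, 210 mm from the post; its x points into the block. The screw setting of the nose, up to 24 mm out or in, is NOT in this pose: feel for it. A weak spring (under 1 N) lets the nose give 5 mm, then it is solid; over 14 N would loosen it.
- batten: Loose beech batten 240 mm long, 34 wide, 30 tall, 0.25 to 0.5 kg, lying flat on the jig's board, askew by 0.6 to 0.95 rad (turned anticlockwise from the line), free end toward the robot. Origin: centre of its underside, about its centre of mass; x along it to the plain free end, z up. Dark steel V shoe on its -x end. It drags on the board with 1 to 6 N of friction.
- batten_v (a point): Point of the batten, 135 mm from its origin along its -x and 15 mm up, that lies on the post's axis when the V is seated. The V shoe (24 mm tall, 44 mm over its tips, flanks at 45 degrees meeting 124 mm from the origin) opens to -x; on the post it centres itself and the batten can turn about the post.
- glue_jar: Bystander: small amber glue jar, 48 mm diameter, 48 mm tall, standing on the jig's board toward the robot, on the post's side. Origin: centre of its underside.
- book: Bystander: grey cloth-bound book lying flat on the bench, 170 x 120 x 34 mm. Origin: centre of its underside.
- brush_cup: Bystander: aluminium cup on the bench, 72 mm diameter, 85 mm tall. Origin: centre of its underside.

How it is judged:
By the outcome, as a careful person would: the job done as asked, in the order asked, and still so for the second after the job is handed in, with the robot touching nothing.
It also fails if it takes over 72 s, if anything falls off the work surface, if the arm or the gripper's body presses on something with over 40 N, if the wrist force passes 120 N, or if a joint passes its speed limit or range.

### The arm

A 7-joint arm with a two-finger parallel gripper is mounted at the origin on the work surface. World frame = base frame: x ahead of the robot, y to its left, z up, the work surface at z = 0. Lengths are in m, angles in rad, forces in N, time in s.
With the tool pointing down it reaches from about 0.425 to 1.025 m from the base axis. Payload 3.6 kg.
Tool frame: the origin (TCP) lies at the very end of the fingers, on their centre line; the grasp point (between the pads) lies 19 mm behind it; z points along the fingers, y is the line along which they close (so a half turn about z gives the same grasp; the last joint's range is limited). The gripper opens to 85 mm and grips with 20 to 120 N. Pads are 22 mm wide; open, the fingers measure 114 mm over their backs; the gripper's body (76 mm by 85 mm) begins 54 mm behind the grasp point. The pads swing forward as they close: fully open they stand 13 mm farther back than shut.
Start: joints at [1.137, 0.591, 0.048, 1.609, -0.033, 0.943, -0.034], TCP at [0.242, -0.683, 0.231] pointing down, gripper open.
Joint ranges: [-2.69, 2.69], [-0.47, 2.24], [-1.27, 1.36], [0.19, 2.51], [-1.53, 4.68], [0.08, 2.07], [-3.09, 3.09]. Speed limits (rad/s): [2.57, 2.57, 3.14, 3.14, 3.14, 3.14, 3.14].

### API

Orientations are given as [roll, pitch, yaw] about the fixed x, y, z axes, in that order (R = Rz(yaw) Ry(pitch) Rx(roll)).
In Python, from cell import arm gives the robot as it stands.
- The arm moves only by the shell command python3 -m jog 'ROWS' [FORCE]. ROWS is JSON, a list of rows, each a list of 5 numbers: the finger opening in cm, from 0 to 8.54, then the shift along the tool's x, y, z in cm, then the turn about the tool's z in rad. A call has 1 to 5 rows; each row shifts and turns the commanded pose from where the row before left it, along the tool's axes as they then stand; what a row does not reach is not made up. A row lasts 1/12 s, in which the tool goes at most 41.7 mm and 7.16 degrees, less where a joint would pass 70% of its speed; a pose out of reach is approached as far as the arm can. A call with a gripper value outside its range is refused whole. The fingers move at their own pace and stop on an object; FORCE is the grip in N (left out, the last holds). Time passes only in rows, so rows that do not move let the fingers close. It gives the time, the measured TCP pose, the force, the opening and the grip force at its end, in the units of the state.
- arm.sense(): the state, without advancing time (a new reading comes with each control period).
- arm.get_image(name): name is "scene" or "top"; returns a dict with "frame" (480x640x3 uint8, red, green, blue), "fovy" (degrees; the focal length in pixels is half the picture's height over the tangent of half this angle, whatever the lens; pixels are square), "cx", "cy" (the principal point, pixels), "k1" (the pictures are not rectified: a ray, as slopes to the right and down, at radius r is drawn at 1 + k1 r^2 times it, then the intrinsics apply), "extrinsics" (4x4, takes a point from camera to world coordinates). Camera axes: x right, y down, z forward; pixel columns grow to the right and rows downward; lengths in m; the calibration is good to about 2 mm. A picture is of the moment at which its call begins. There is no depth.
- arm.hand_in(): hands the job in; it is judged then, once.
The state is a dict: "t": time; "joints": joint angles; "joint_vel": joint speeds; "tau": joint torques, N m; "position": TCP position; "tcp_rot": TCP orientation; "wrist_force": force on the tool from outside, world axes, zero at the start; "moment": the same for the moment, N m; "opening": finger opening in m; "finger_force": force on a finger pad.
Only numpy, scipy, OpenCV 4.12 (cv2) and the standard library are available. Lean on these libraries where they do the work, as an engineer would, in place of code of your own. Each camera call takes 0.05 s, during which the arm holds its last target. There are 200 camera calls.

## Working session

There is one attempt and no reset: what is moved stays moved. The work goes in short steps, Python scripts to look and compute and a shell command to move; the robot and the scene stay as the last step left them, time stands still between calls to the robot, and variables do not carry over. Pictures are saved under pics/ and viewed, at most 10 in all, crops included, and the job is handed in when it is done.

```bash
mkdir -p pics; ls; cat > h.py <<'E'
import numpy as np, cv2
from cell import arm
def K(im):
    H,W=im["frame"].shape[:2]; f=H/2/np.tan(np.radians(im["fovy"])/2)
    return f
def ray(im,u,v):
    f=K(im); d=np.array([(u-im["cx"])/f,(v-im["cy"])/f]); s=d.copy()
    for _ in range(20): s=d/(1+im["k1"]*(s@s))
    E=np.array(im["extrinsics"]); return E[:3,3],E[:3,:3]@np.array([s[0],s[1],1])
def plane(im,u,v,z):
    o,d=ray(im,u,v); return o+d*(z-o[2])/d[2]
def proj(im,p):
    E=np.array(im["extrinsics"]); c=E[:3,:3].T@(np.array(p)-E[:3,3]); s=c[:2]/c[2]; s=s*(1+im["k1"]*(s@s)); f=K(im)
    return s[0]*f+im["cx"],s[1]*f+im["cy"]
E
python3 - <<'E'
from h import *
import pickle
for n in("scene","top"):
    im=arm.get_image(n); cv2.imwrite(f"pics/{n}0.png",im["frame"][...,::-1]); pickle.dump(im,open(n+"0.pkl","wb"))
    print(n,im["fovy"],im["cx"],im["cy"],im["k1"],np.round(im["extrinsics"],3).tolist())
print(arm.sense())
E
```

```text
pics
scene 50.65984491970001 316.0679604619892 237.57736410407108 -0.12678690623348407 [[0.712, 0.544, -0.445, 1.026], [0.702, -0.537, 0.467, -0.485], [0.015, -0.645, -0.764, 0.856], [0.0, 0.0, 0.0, 1.0]]
top 56.34921302216684 317.4163117092089 241.457187604996 -0.058007218060167516 [[-0.01, -0.996, 0.089, 0.458], [-1.0, 0.009, -0.007, 0.019], [0.007, -0.089, -0.996, 1.078], [0.0, 0.0, 0.0, 1.0]]
{'t': 0.1, 'joints': array([ 1.13652073,  0.59201522,  0.04830383,  1.60969315, -0.03327573,
        0.94269232, -0.03372478]), 'joint_vel': array([ 0.00031062, -0.00083423, -0.00209373, -0.00470207,  0.00031684,
        0.00074398,  0.0005175 ]), 'tau': array([ 5.35346175e-03, -5.49991286e+01,  1.55355480e+00, -1.98823947e+01,
        9.74881434e-03,  3.84475454e-03,  1.17161321e-05]), 'position': array([ 0.24206466, -0.68260952,  0.23026433]), 'tcp_rot': array([-3.13959315e+00,  1.31603241e-04,  3.40845945e-01]), 'wrist_force': array([ 0.22127751, -0.13865896, -0.01620638]), 'moment': array([0.00766656, 0.00239412, 0.04161477]), 'finger_force': 0.0, 'opening': 0.0853269803988149}
```

View pics/top0.png

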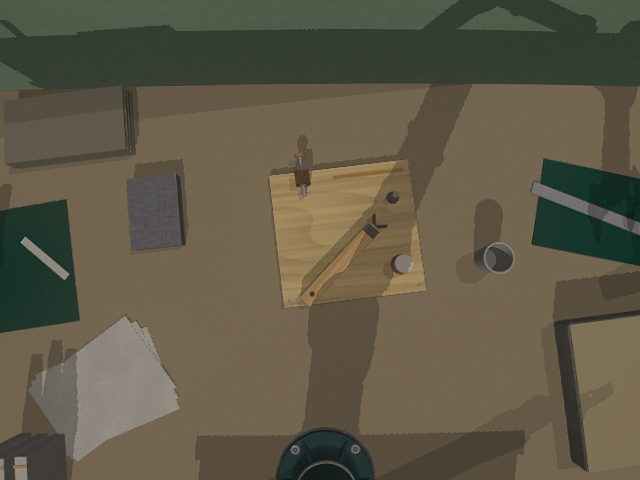

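View pics/scene0.png

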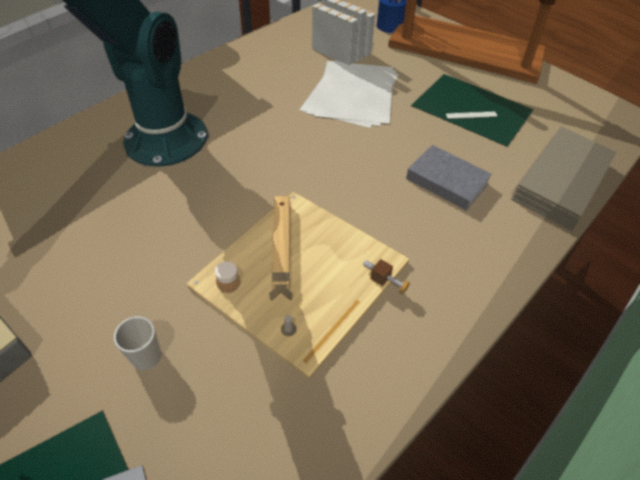

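Top view: board corners at about (269,176), (407,160), (426,291) and (284,308). Post at (393,197), nose tip near (304,195), V shoe near (375,229), batten free end near (308,300), jar at (402,264). The scene view agrees with this. I'll enlarge the board in both views for finer picks.

```bash
python3 - <<'E'
import pickle,cv2,numpy as np
t=pickle.load(open("top0.pkl","rb"))["frame"][150:315,260:435,::-1]
cv2.imwrite("pics/top_crop.png",cv2.resize(t,None,fx=3.6,fy=3.6,interpolation=cv2.INTER_CUBIC)[:600])
s=pickle.load(open("scene0.pkl","rb"))["frame"][185:380,180:415,::-1]
cv2.imwrite("pics/scene_crop.png",cv2.resize(s,None,fx=3,fy=3,interpolation=cv2.INTER_CUBIC))
E
```

```text
(no output)
```

View pics/top_crop.png

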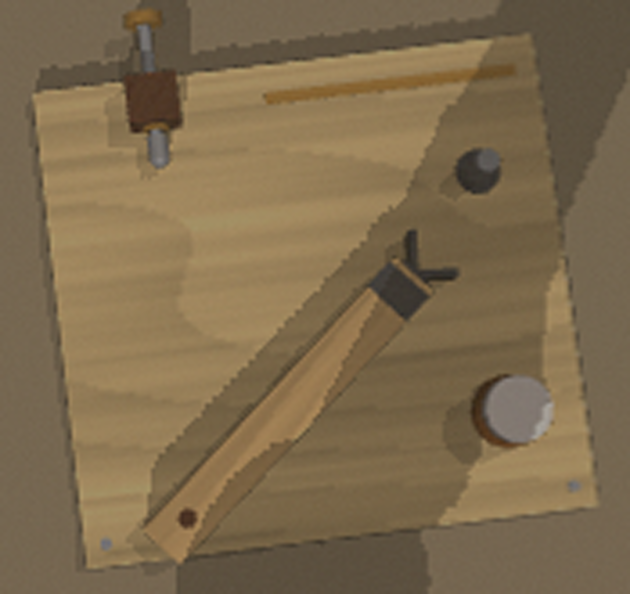

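View pics/scene_crop.png

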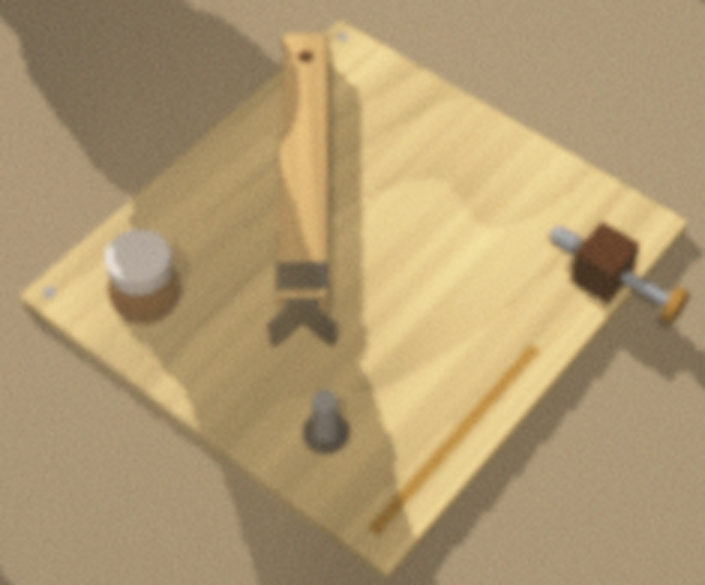

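```bash
python3 - <<'E'
from h import *
import pickle
T=pickle.load(open("top0.pkl","rb"));S=pickle.load(open("scene0.pkl","rb"))
P=lambda c,z:plane(T,c[0]/3.6+259.6,c[1]/3.6+149.6,z)
Q=lambda c,z:plane(S,c[0]/3+179.7,c[1]/3+184.7,z)
def pr(n,a,b): print(n,np.round(a*1000,1)[:2],np.round(b*1000,1)[:2])
ct=[P(c,.015) for c in((33,93),(530,36),(598,507),(86,569))]
cs=[Q(c,.015) for c in((685,220),(388,573),(22,295),(340,22))]
for i in range(4): pr("corner",ct[i],cs[i])
for c in(ct,cs):
    C=np.mean(c,0); x=(c[0]-c[3]+c[1]-c[2]);x/=np.linalg.norm(x); y=c[0]-c[1]+c[3]-c[2];y/=np.linalg.norm(y)
    a=(np.arctan2(x[1],x[0])+np.arctan2(-y[0],y[1]))/2
    R=np.array([[np.cos(a),-np.sin(a)],[np.sin(a),np.cos(a)]])
    print("jig",C[:2],a,"post",C[:2]+R@[.07,-.12],"size",np.linalg.norm(c[0]-c[1]),np.linalg.norm(c[1]-c[2]))
pr("posttop",P((488,160),.055),Q((322,395),.055))
pr("Vtip L",P((411,232),.039),Q((334,342),.039))
pr("Vtip R",P((457,272),.039),Q((272,342),.039))
pr("Vvert",P((418,272),.039),Q((303,305),.039))
pr("free L",P((147,527),.045),Q((328,38),.045))
pr("free R",P((180,563),.045),Q((283,35),.045))
pr("dot",P((188,518),.045),Q((305,56),.045))
pr("shoe L",P((392,260),.045),Q((327,288),.045))
pr("shoe R",P((432,293),.045),Q((277,288),.045))
pr("jar",P((518,409),.063),Q((140,252),.063))
pr("nose",P((162,160),.038),Q((554,233),.038))
E
```

```text
corner [714.2 127. ] [713.2 127.7]
corner [ 750.9 -208.6] [ 753.7 -208.1]
corner [ 433.9 -244.5] [ 437.6 -242.3]
corner [397.4  92.5] [400.3  90.6]
jig [ 0.57409471 -0.0583852 ] 0.10961124964833187 post [ 0.65680165 -0.17000761] size 0.33758116617196215 0.3190582174150808
jig [ 0.57617993 -0.05801868] 0.11439560157317252 post [ 0.65941996 -0.16924411] size 0.3382896141604457 0.3179300330395376
posttop [ 658.1 -170.2] [ 655.2 -167.2]
Vtip L [ 614.1 -121.5] [ 624.6 -128.3]
Vtip R [ 587.6 -150.9] [ 596.8 -156.5]
Vvert [ 587.8 -125.5] [ 589.6 -122.9]
free L [425.2  51.5] [428.6  52. ]
free R [402.3  30.7] [402.6  30.2]
dot [430.7  25.4] [430.2  27.1]
shoe L [ 595. -108.] [ 594.  -105.3]
shoe R [ 573.3 -133.4] [ 571.1 -128.5]
jar [ 497.2 -183.5] [ 497.5 -180.6]
nose [663.2  40.3] [665.4  38.5]
```

Both views agree to about 3 mm. The post is near (0.6575, −0.169) and the jig is turned 0.112 rad. The batten lies along 2.38 rad, which is 0.70 askew, with its origin near (0.500, −0.040). I'll grip 15 mm to the free side of the origin, at (0.489, −0.030), with yaw 2.38.

```bash

python3 -m jog '[[8.5,2.25,-2.66,0,0],[8.5,2.25,-2.66,0,0],[8.5,2.25,-2.66,0,0],[8.5,2.25,-2.66,0,0],[8.5,2.25,-2.66,0,0]]' 30
python3 -m jog '[[8.5,2.25,-2.66,0,0],[8.5,2.25,-2.66,0,0],[8.5,2.25,-2.66,0,0],[8.5,2.25,-2.66,0,0],[8.5,2.25,-2.66,0,0]]'
python3 -m jog '[[8.5,2.25,-2.66,0,0],[8.5,2.25,-2.66,0,0],[8.5,2.25,-2.66,0,0],[8.5,2.25,-2.66,0,0],[8.5,2.25,-2.66,0,0]]'
python3 -m jog '[[8.5,2.25,-2.66,0,0],[8.5,2.25,-2.66,0,0],[8.5,2.25,-2.66,0,0],[8.5,2.25,-2.66,0,0],[8.5,2.25,-2.66,0,0]]'
python3 -m jog '[[8.5,0,0,0,-0.12],[8.5,0,0,0,-0.12],[8.5,0,0,0,-0.12],[8.5,0,0,0,-0.12],[8.5,0,0,0,-0.12]]'
python3 -m jog '[[8.5,0,0,0,-0.12],[8.5,0,0,0,-0.12],[8.5,0,0,0,-0.12],[8.5,0,0,0,-0.12],[8.5,0,0,0,-0.12]]'
python3 -m jog '[[8.5,0,0,0,-0.12],[8.5,0,0,0,-0.12],[8.5,0,0,0,-0.12],[8.5,0,0,0,-0.12],[8.5,0,0,0,-0.12]]'
python3 -m jog '[[8.5,0,0,0,-0.12],[8.5,0,0,0,-0.12],[8.5,0,0,0,0],[8.5,0,0,0,0]]'
```

```text
t: 0.52
position: [0.304, -0.5184, 0.2308]
tcp_rot: [-3.141, 0.0, 0.341]
wrist_force: [0.8, -0.3, 0.2]
opening: 0.085
finger_force: 0.0
t: 0.93
position: [0.3655, -0.3555, 0.2311]
tcp_rot: [-3.141, 0.0, 0.341]
wrist_force: [1.0, 0.4, -0.9]
opening: 0.0852
finger_force: 0.0
t: 1.35
position: [0.427, -0.1927, 0.2312]
tcp_rot: [-3.141, 0.0, 0.341]
wrist_force: [-0.1, -0.4, -0.6]
opening: 0.085
finger_force: 0.0
t: 1.77
position: [0.4886, -0.0298, 0.2312]
tcp_rot: [-3.142, 0.0, 0.341]
wrist_force: [1.1, -0.0, 0.6]
opening: 0.0852
finger_force: 0.0
t: 2.18
position: [0.4882, -0.0313, 0.231]
tcp_rot: [-3.141, 0.001, 0.947]
wrist_force: [0.6, -0.3, -0.1]
opening: 0.0852
finger_force: 0.0
t: 2.6
position: [0.4882, -0.0316, 0.231]
tcp_rot: [-3.141, 0.0, 1.547]
wrist_force: [-0.3, 0.2, -0.8]
opening: 0.0853
finger_force: 0.0
t: 3.02
position: [0.4882, -0.0316, 0.231]
tcp_rot: [-3.141, -0.0, 2.147]
wrist_force: [0.3, -0.7, 0.3]
opening: 0.085
finger_force: 0.0
t: 3.35
position: [0.4883, -0.0317, 0.231]
tcp_rot: [-3.141, -0.001, 2.377]
wrist_force: [0.1, -0.0, 0.2]
opening: 0.0847
finger_force: 0.0
```

```bash

python3 -m jog '[[8.5,0,0,3.5,0],[8.5,0,0,3.5,0],[8.5,0,0,3.5,0],[8.5,0,0,3.5,0],[8.5,0,0,3.5,0]]' 40
python3 -m jog '[[8.5,0,0,2.0,0],[8.5,0,0,1.6,0],[8.5,0,0,0,0]]'
python3 -m jog '[[3,0,0,0,0],[3,0,0,0,0],[3,0,0,0,0],[3,0,0,0,0],[3,0,0,0,0]]' 40
python3 -m jog '[[3,0,0,0,0],[3,0,0,0,0],[3,0,0,0,0],[3,0,0,0,0],[3,0,0,0,0]]' 40
python3 - <<'E'
from h import *
im=arm.get_image("top"); cv2.imwrite("pics/top1.png",cv2.resize(im["frame"][150:315,260:435,::-1],None,fx=3.6,fy=3.6,interpolation=cv2.INTER_CUBIC))
print(arm.sense()["wrist_force"],arm.sense()["moment"])
E
```

```text
t: 3.77
position: [0.4888, -0.0317, 0.0549]
tcp_rot: [3.141, 0.001, 2.377]
wrist_force: [1.5, -0.3, -0.6]
opening: 0.0849
finger_force: 0.0
t: 4.02
position: [0.4869, -0.0313, 0.0176]
tcp_rot: [-3.137, -0.003, 2.379]
wrist_force: [-0.2, -0.0, 0.9]
opening: 0.0849
finger_force: 0.0
t: 4.43
position: [0.4901, -0.0311, 0.0217]
tcp_rot: [3.138, 0.002, 2.381]
wrist_force: [-0.6, 0.5, 5.8]
opening: 0.0333
finger_force: 40.4
t: 4.85
position: [0.4901, -0.0311, 0.0217]
tcp_rot: [3.139, 0.002, 2.381]
wrist_force: [-0.2, 1.1, 5.8]
opening: 0.0334
finger_force: 40.5
[-0.36192076  1.35933629  5.46604205] [0.17217407 0.0096198  0.01934301]
```

View pics/top1.png

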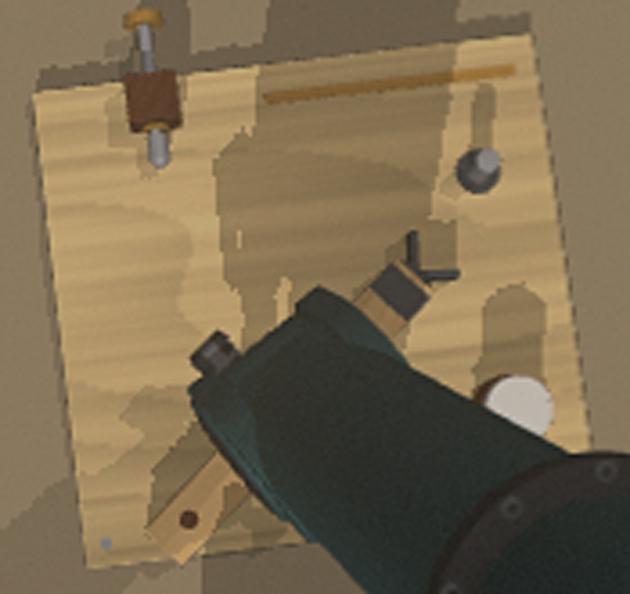

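The batten is gripped, and its V is still at crop (418,272) with tips at (411,232) and (458,272). The arm gives about 2.7 N/mm vertically and is pressing down 6 N, so I'll raise it 2 mm, then slide it 15.5 mm sideways and 58 mm toward the post.

```bash

python3 -m jog '[[3,0,0,-0.2,0],[3,0,0,0,0]]'
python3 -m jog '[[3,-0.6,0.15,0,0],[3,-0.6,0.15,0,0],[3,-0.6,0.15,0,0],[3,-0.6,0.15,0,0],[3,-0.6,0.15,0,0]]'
python3 -m jog '[[3,-0.6,0.15,0,0],[3,-0.6,0.15,0,0],[3,-0.6,0.15,0,0],[3,-0.6,0.15,0,0],[3,-0.4,0.2,0,0]]'
python3 -m jog '[[3,0,0,0,0],[3,0,0,0,0]]'
python3 - <<'E'
from h import *
s=arm.sense(); print(s["wrist_force"],s["moment"],s["position"],s["tcp_rot"])
E
```

```text
t: 5.07
position: [0.4885, -0.0318, 0.0228]
tcp_rot: [3.142, 0.0, 2.38]
wrist_force: [-0.5, 0.4, -4.1]
opening: 0.0336
finger_force: 40.2
t: 5.48
position: [0.5163, -0.0474, 0.0221]
tcp_rot: [3.142, 0.0, 2.38]
wrist_force: [0.2, -0.4, -2.4]
opening: 0.033
finger_force: 40.2
t: 5.9
position: [0.542, -0.061, 0.0222]
tcp_rot: [-3.142, 0.0, 2.38]
wrist_force: [-0.5, 0.1, -3.2]
opening: 0.0333
finger_force: 40.2
t: 6.07
position: [0.5415, -0.0603, 0.0222]
tcp_rot: [3.141, -0.0, 2.381]
wrist_force: [-0.2, -0.4, -4.5]
opening: 0.0331
finger_force: 40.2
[-0.17752999 -0.40329477 -4.45798449] [0.0639886  0.0454626  0.01297922] [ 0.54150295 -0.06027028  0.02223998] [ 3.14147957e+00 -6.24136774e-05  2.38058092e+00]
```

```bash

python3 -m jog '[[3,0,0,0.1,0],[3,0,0,0,0]]'
python3 -m jog '[[3,-0.15,0,0,0],[3,-0.15,0,0,0],[3,-0.15,0,0,0],[3,-0.15,0,0,0],[3,0,0,0,0]]'
python3 -m jog '[[3,-0.1,0,0,0],[3,0,0,0,0]]'
python3 -m jog '[[3,-0.1,0,0,0],[3,0,0,0,0]]'
python3 - <<'E'
from h import *
im=arm.get_image("scene"); cv2.imwrite("pics/scene1.png",cv2.resize(im["frame"][250:350,240:340,::-1],None,fx=5,fy=5,interpolation=cv2.INTER_CUBIC))
s=arm.sense(); print(s["wrist_force"],s["moment"],s["position"],s["tcp_rot"])
E
```

```text
t: 6.23
position: [0.5412, -0.0601, 0.0218]
tcp_rot: [-3.141, 0.0, 2.381]
wrist_force: [-1.0, -0.5, 1.7]
opening: 0.0329
finger_force: 40.8
t: 6.65
position: [0.5436, -0.062, 0.0218]
tcp_rot: [-3.141, -0.003, 2.384]
wrist_force: [-4.8, 3.3, 7.9]
opening: 0.0333
finger_force: 41.4
t: 6.82
position: [0.5442, -0.0625, 0.0218]
tcp_rot: [-3.141, -0.003, 2.384]
wrist_force: [-4.8, 3.9, 6.5]
opening: 0.0328
finger_force: 41.4
t: 6.98
position: [0.545, -0.0631, 0.0218]
tcp_rot: [-3.141, -0.003, 2.384]
wrist_force: [-5.9, 4.1, 7.4]
opening: 0.0332
finger_force: 41.4
[-5.10183395  3.57636562  6.98573124] [0.76417638 0.71433737 0.0727519 ] [ 0.54498783 -0.06313794  0.02178229] [-3.14111857 -0.00316422  2.3840475 ]
```

View pics/scene1.png

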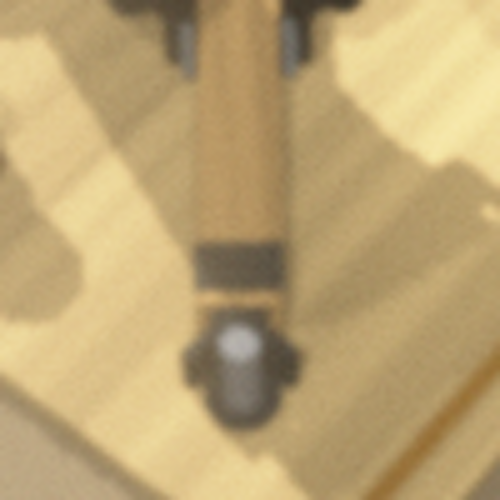

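The crop shows the V, with tips at about (190,375) and (290,375), just around the post at (240,380), so it isn't pressed yet. The steady 6 N is board friction, raised by 7 N of down-force. I'll take some of that off and keep feeling forward.

```bash

python3 -m jog '[[3,0,0,-0.08,0],[3,0,0,0,0]]'
for i in 1; do python3 -m jog '[[3,-0.1,0,0,0],[3,0,0,0,0]]'; done
python3 -m jog '[[3,-0.1,0,0,0],[3,0,0,0,0]]'
python3 -m jog '[[3,-0.1,0,0,0],[3,0,0,0,0]]'
python3 - <<'E'
from h import *
s=arm.sense(); print(s["wrist_force"],s["moment"],s["position"],s["tcp_rot"])
E
```

```text
t: 7.2
position: [0.5468, -0.0653, 0.0221]
tcp_rot: [3.141, -0.0, 2.382]
wrist_force: [-0.0, -0.3, -2.5]
opening: 0.0334
finger_force: 40.2
t: 7.37
position: [0.5481, -0.0669, 0.0219]
tcp_rot: [-3.142, 0.0, 2.38]
wrist_force: [-0.0, -0.1, -2.3]
opening: 0.0332
finger_force: 40.2
t: 7.53
position: [0.5488, -0.0675, 0.0219]
tcp_rot: [-3.141, 0.0, 2.38]
wrist_force: [0.2, 0.8, -2.8]
opening: 0.0336
finger_force: 40.3
t: 7.7
position: [0.5488, -0.0676, 0.0219]
tcp_rot: [-3.141, -0.001, 2.381]
wrist_force: [-1.4, 1.6, -2.3]
opening: 0.0331
finger_force: 40.4
[-1.38068766  1.64335783 -2.27512478] [0.19262423 0.21474323 0.06983782] [ 0.54877842 -0.06762261  0.02191855] [-3.14108604e+00 -8.95811476e-04  2.38097550e+00]
```

Contact: the tool stopped at (0.5488, −0.0676) with about 2 N along the batten, which puts the post within 1.5 mm of its camera position. I'll add a little more press, then start the swing with equal arc rows of 0.03 rad, radius about 147 mm.

```bash

python3 -m jog '[[3,-0.1,0,0,0],[3,0,0,0,0]]'
python3 -m jog '[[3,-0.007,0.44,0,0.03],[3,-0.007,0.44,0,0.03],[3,-0.007,0.44,0,0.03],[3,-0.007,0.44,0,0.03]]'
python3 - <<'E'
from h import *
s=arm.sense(); y=s["tcp_rot"][2]; u=np.array([np.cos(y),np.sin(y)]);n=np.array([np.sin(y),-np.cos(y)])
print(s["wrist_force"],s["wrist_force"][:2]@u,s["wrist_force"][:2]@n,s["moment"],"post",s["position"][:2]-.1486*u)
E
```

```text
t: 7.87
position: [0.5488, -0.0677, 0.0219]
tcp_rot: [-3.141, -0.002, 2.382]
wrist_force: [-2.8, 2.4, -1.9]
opening: 0.0333
finger_force: 40.5
t: 8.2
position: [0.5621, -0.0553, 0.0219]
tcp_rot: [-3.141, -0.002, 2.26]
wrist_force: [-3.7, 4.2, -1.5]
opening: 0.0332
finger_force: 40.4
[-3.69477674  4.2316502  -1.4965068 ] 5.615349555369089 -0.1615176946879026 [0.6471645  0.51793477 0.05800284] post [ 0.65660331 -0.16996385]
```

```bash
cat > st.py <<'E'
from h import *
s=arm.sense(); y=s["tcp_rot"][2]; u=np.array([np.cos(y),np.sin(y)]);n=np.array([np.sin(y),-np.cos(y)])
print("  F ax %.1f lat %.1f z %.1f"%(s["wrist_force"][:2]@u,s["wrist_force"][:2]@n,s["wrist_force"][2]),"M",np.round(s["moment"],2),"post",np.round((s["position"][:2]-.1486*u)*1e3,1),"yaw %.4f"%y)
E
python3 -m jog '[[3,-0.004,0.44,0,0.03],[3,-0.004,0.44,0,0.03],[3,-0.004,0.44,0,0.03],[3,-0.004,0.44,0,0.03]]'|grep posi; python3 st.py
python3 -m jog '[[3,-0.005,0.44,0,0.03],[3,-0.005,0.44,0,0.03],[3,-0.005,0.44,0,0.03],[3,-0.005,0.44,0,0.03]]'|grep posi; python3 st.py
```

```text
position: [0.5772, -0.0448, 0.022]
  F ax 5.4 lat -0.2 z -2.4 M [0.85 0.47 0.05] post [ 657.3 -170. ] yaw 2.1394
position: [0.5931, -0.0362, 0.0221]
  F ax 5.4 lat -0.6 z -3.0 M [0.98 0.35 0.04] post [ 657.5 -170.1] yaw 2.0191
```

```bash

python3 -m jog '[[3,-0.006,0.44,0.02,0.03],[3,-0.006,0.44,0.02,0.03],[3,-0.006,0.44,0,0.03],[3,-0.006,0.44,0,0.03]]'|grep posi; python3 st.py
python3 -m jog '[[3,-0.006,0.44,0,0.03],[3,-0.006,0.44,0,0.03],[3,-0.006,0.44,0,0.03],[3,-0.006,0.44,0,0.03]]'|grep posi; python3 st.py
python3 -m jog '[[3,-0.006,0.44,0,0.03],[3,-0.003,0.22,0,0.015],[3,0,0,0,0],[3,0,0,0,0]]'|grep posi; python3 st.py
python3 - <<'E'
from h import *
im=arm.get_image("scene"); cv2.imwrite("pics/scene2.png",cv2.resize(im["frame"][185:380,230:415,::-1],None,fx=3,fy=3,interpolation=cv2.INTER_CUBIC))
E
```

```text
position: [0.6098, -0.0295, 0.0219]
  F ax 4.8 lat -0.3 z -2.2 M [1.   0.25 0.04] post [ 657.7 -170.2] yaw 1.8989
position: [0.627, -0.0248, 0.022]
  F ax 4.6 lat 0.2 z -2.1 M [0.96 0.16 0.03] post [ 657.6 -170.2] yaw 1.7788
position: [0.6333, -0.0239, 0.0219]
  F ax 5.0 lat 1.3 z -1.5 M [ 0.98 -0.07  0.16] post [ 657.8 -170.5] yaw 1.7364
```

View pics/scene2.png

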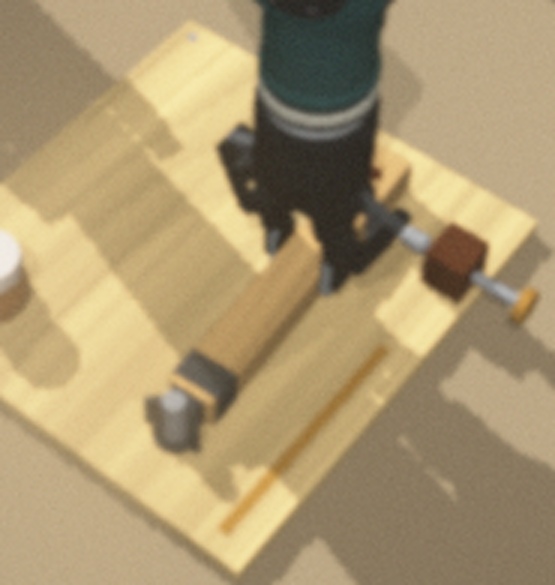

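The grey part near the nose is the gripper's outer linkage. The nose tip itself projects to about (404,233) in this crop, and the V is seated on the post at (175,405). By geometry the nose contact should come at yaw ≈ 1.62, so I'll approach it in small steps.

```bash

python3 -m jog '[[3,-0.003,0.22,0,0.015],[3,-0.003,0.22,0,0.015],[3,0,0,0,0]]'|grep posi; python3 st.py
python3 -m jog '[[3,-0.003,0.22,0,0.015],[3,-0.003,0.22,0,0.015],[3,0,0,0,0]]'|grep posi; python3 st.py
python3 -m jog '[[3,-0.002,0.147,0,0.01],[3,0,0,0,0],[3,0,0,0,0]]'|grep posi; python3 st.py
python3 -m jog '[[3,-0.002,0.147,0,0.01],[3,0,0,0,0],[3,0,0,0,0]]'|grep posi; python3 st.py
python3 -m jog '[[3,-0.002,0.147,0,0.01],[3,0,0,0,0],[3,0,0,0,0]]'|grep posi; python3 st.py
```

```text
position: [0.6378, -0.0232, 0.022]
  F ax 6.2 lat 0.9 z -2.3 M [ 1.04 -0.04  0.14] post [ 657.8 -170.5] yaw 1.7057
position: [0.6422, -0.0227, 0.022]
  F ax 4.9 lat 0.5 z -2.2 M [ 1.07 -0.13  0.14] post [ 657.7 -170.5] yaw 1.6757
position: [0.6435, -0.0226, 0.022]
  F ax 6.1 lat 0.1 z -2.7 M [ 1.11 -0.09  0.16] post [ 657.7 -170.5] yaw 1.6667
position: [0.6449, -0.0224, 0.022]
  F ax 5.2 lat 1.1 z -2.2 M [ 1.08 -0.1   0.1 ] post [ 657.7 -170.5] yaw 1.6567
position: [0.6464, -0.0223, 0.022]
  F ax 6.0 lat 1.2 z -2.5 M [ 1.07 -0.17  0.1 ] post [ 657.7 -170.5] yaw 1.6467
```

```bash

python3 -m jog '[[3,-0.002,0.147,0,0.01],[3,0,0,0,0],[3,0,0,0,0]]'|grep posi; python3 st.py
python3 -m jog '[[3,-0.002,0.147,0,0.01],[3,0,0,0,0],[3,0,0,0,0]]'|grep posi; python3 st.py
python3 -m jog '[[3,-0.002,0.147,0,0.01],[3,0,0,0,0],[3,0,0,0,0]]'|grep posi; python3 st.py
python3 -m jog '[[3,-0.001,0.074,0,0.005],[3,0,0,0,0],[3,0,0,0,0]]'|grep posi; python3 st.py
```

```text
position: [0.6477, -0.0222, 0.022]
  F ax 5.1 lat -0.4 z -0.7 M [ 1.12 -0.09  0.15] post [ 657.6 -170.5] yaw 1.6370
position: [0.6491, -0.0221, 0.022]
  F ax 5.4 lat 0.6 z -1.8 M [ 1.1  -0.04  0.18] post [ 657.5 -170.4] yaw 1.6273
position: [0.6505, -0.022, 0.022]
  F ax 5.5 lat -0.6 z -1.8 M [ 1.1  -0.01  0.24] post [ 657.4 -170.4] yaw 1.6174
position: [0.6507, -0.022, 0.022]
  F ax 5.8 lat -1.0 z -0.3 M [1.13 0.14 0.47] post [ 657.1 -170.4] yaw 1.6142
```

The moment is climbing and the turn has stalled at about 1.614. The nose took up its travel from about 1.645 and is going solid, at roughly 3 N. I'll press it home gently.

```bash

python3 -m jog '[[3,-0.001,0.1,0,0.005],[3,0,0,0,0],[3,0,0,0,0]]'|grep posi; python3 st.py
python3 -m jog '[[3,0,0.1,0,0],[3,0,0,0,0],[3,0,0,0,0]]'|grep posi; python3 st.py; python3 st.py
```

```text
position: [0.6509, -0.022, 0.022]
  F ax 4.9 lat -1.8 z 0.9 M [1.08 0.35 0.79] post [ 656.8 -170.5] yaw 1.6110
position: [0.6509, -0.022, 0.022]
  F ax 5.2 lat -3.1 z 2.6 M [1.08 0.68 0.76] post [ 656.8 -170.4] yaw 1.6109
  F ax 5.2 lat -3.1 z 2.6 M [1.08 0.68 0.76] post [ 656.8 -170.4] yaw 1.6109
```

```bash

python3 -m jog '[[3,0,0.1,0,0],[3,0,0,0,0],[3,0,0,0,0],[3,0,0,0,0]]'|grep posi; python3 st.py
python3 -m jog '[[3,0,-0.1,0,-0.004],[3,0.05,-0.1,0,-0.003],[3,0.05,-0.1,0,0],[3,0,0,0,0]]'; python3 st.py
```

```text
position: [0.6509, -0.022, 0.022]
  F ax 5.7 lat -5.1 z 5.0 M [1.04 0.98 0.73] post [ 656.9 -170.5] yaw 1.6107
t: 13.33
position: [0.6507, -0.0219, 0.022]
tcp_rot: [3.141, 0.0, 1.614]
wrist_force: [-0.2, 4.7, -0.3]
opening: 0.0334
finger_force: 40.6
  F ax 4.7 lat 0.0 z -0.3 M [0.88 0.08 0.46] post [ 657.1 -170.4] yaw 1.6144
```

Peak press was about 7 N on the nose and 6 N on the post, both under their limits. Side load is now relaxed to zero, so I'll let go.

```bash

python3 -m jog '[[3,0.05,0,0,0],[3.5,0.05,0,0,0],[3.8,0,0,0,0],[4.2,0,0,0,0],[4.6,0,0,0,0]]' 20; python3 st.py
python3 -m jog '[[5.5,0,0,0,0],[6.5,0,0,0,0],[6.5,0,0,0,0],[6.5,0,0,0,0]]'; python3 st.py
python3 - <<'E'
from h import *
im=arm.get_image("scene"); cv2.imwrite("pics/scene3.png",cv2.resize(im["frame"][185:380,230:415,::-1],None,fx=3,fy=3,interpolation=cv2.INTER_CUBIC))
E
```

```text
t: 13.75
position: [0.6505, -0.023, 0.0218]
tcp_rot: [3.141, 0.002, 1.61]
wrist_force: [0.4, -0.9, -0.6]
opening: 0.0457
finger_force: 0.0
  F ax -0.9 lat 0.4 z -0.6 M [-0.    0.   -0.02] post [ 656.4 -171.5] yaw 1.6102
t: 14.08
position: [0.6503, -0.0212, 0.0217]
tcp_rot: [3.142, 0.0, 1.613]
wrist_force: [0.0, 0.0, 0.2]
opening: 0.0648
finger_force: 0.0
  F ax 0.0 lat 0.0 z 0.2 M [-0.   -0.01 -0.02] post [ 656.5 -169.6] yaw 1.6127
```

View pics/scene3.png

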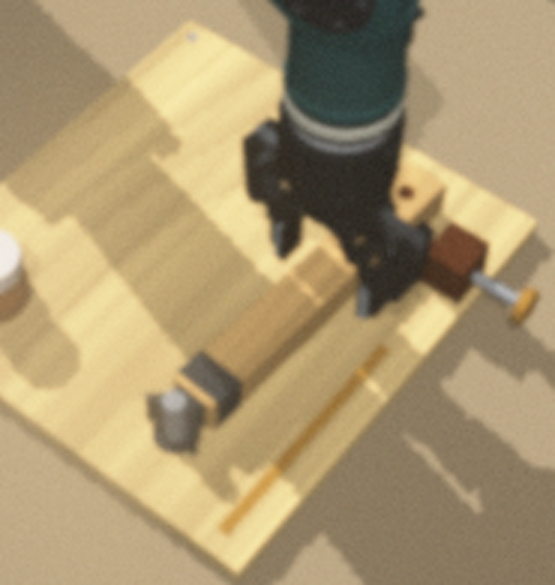

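The batten is free, with the V still on the post at (175,410) and the arm loads near zero. I'll retreat straight up and look once more from above.

```bash

python3 -m jog '[[6.5,0,0,-0.8,0],[6.5,0,0,-1.5,0],[6.5,0,0,-2.5,0],[6.5,0,0,-3.5,0],[6.5,0,0,-3.5,0]]'; python3 st.py
python3 -m jog '[[6.5,0,2,-3.5,0],[6.5,0,0,-3.5,0],[6.5,3.5,0,0,0],[6.5,3.5,0,0,0],[6.5,3.5,0,0,0]]'
python3 -m jog '[[6.5,3.5,0,0,0],[6.5,3.5,0,0,0],[6.5,3.5,0,0,0],[6.5,3.5,0,0,0],[6.5,0,0,0,0]]'
python3 - <<'E'
from h import *
im=arm.get_image("top"); cv2.imwrite("pics/top2.png",cv2.resize(im["frame"][150:315,260:435,::-1],None,fx=3.6,fy=3.6,interpolation=cv2.INTER_CUBIC))
E
```

```text
t: 14.55
position: [0.6493, -0.0211, 0.1406]
tcp_rot: [-3.139, -0.0, 1.613]
wrist_force: [1.3, 0.1, 0.1]
opening: 0.0647
finger_force: 0.0
  F ax 0.1 lat 1.3 z 0.1 M [ 0.02 -0.04  0.07] post [ 655.6 -169.5] yaw 1.6130
t: 14.97
position: [0.6664, 0.0849, 0.2117]
tcp_rot: [3.139, -0.0, 1.61]
wrist_force: [-0.5, 0.7, 0.2]
opening: 0.0653
finger_force: 0.0
t: 15.38
position: [0.6572, 0.237, 0.211]
tcp_rot: [3.141, -0.009, 1.625]
wrist_force: [-0.7, 2.0, 0.7]
opening: 0.0655
finger_force: 0.0
```

View pics/top2.png

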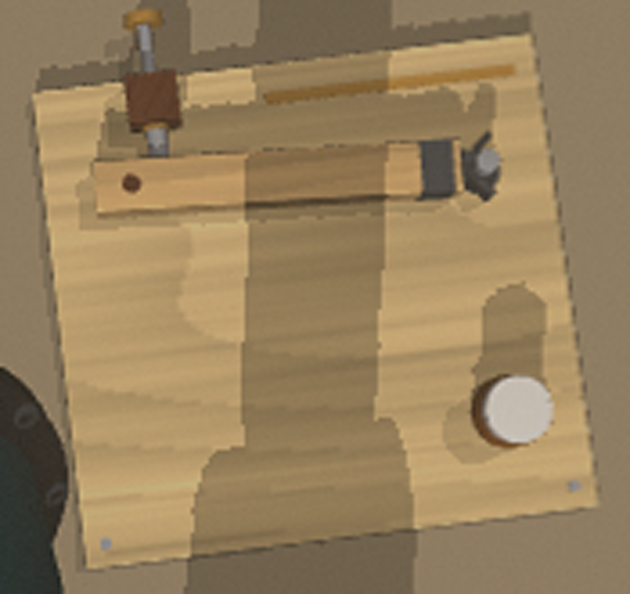

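The final top view shows the V seated on the post at (487,165) and the batten's side against the nose at (158,155). The jar hasn't moved, at (518,409). The arm is clear, so I'm handing in.

```bash
python3 -c "
from cell import arm
print(arm.hand_in())"
```

```text
the job is handed in; nothing more can be done
None
```

The job is handed in: the batten is seated on the post and touching the nose after a press I estimate at about 7 N. The arm is clear, the jar is where it was, and the book and cup were never approached, though I didn't check them in the last picture.

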